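# Load the test tin into the screw-lidded retort pot

### The arm

A 7-joint arm with a two-finger parallel gripper is mounted at the origin on the work surface. World frame = base frame: x ahead of the robot, y to its left, z up, the work surface at z = 0. Lengths are in m, angles in rad, forces in N, time in s.
With the tool pointing down it reaches from about 0.425 to 0.925 m from the base axis. Payload 6.8 kg.
Tool frame: the origin (TCP) lies at the very end of the fingers, on their centre line; the grasp point (between the pads) lies 19 mm behind it (r.grip_point_offset is the distance from the TCP to the grasp point, in m); z points along the fingers, y is the line along which they close (so a half turn about z gives the same grasp; the last joint's range is limited). The gripper opens to 85 mm and grips with 20 to 120 N. Pads are 22 mm wide; open, the fingers measure 114 mm over their backs; the gripper's body (76 mm by 85 mm) begins 54 mm behind the grasp point. The pads swing forward as they close: fully open they stand 13 mm farther back than shut.
Start: joints at [-1.421, 0.477, 0.022, 1.555, -0.011, 1.109, -0.083], TCP at [0.172, 0.653, 0.231] pointing down, gripper open.
Joint ranges: [-2.96, 2.96], [-0.34, 2.1], [-1.41, 1.46], [0.24, 2.44], [-1.37, 4.51], [0.17, 1.92], [-2.96, 2.96]. Speed limits (rad/s): [2.39, 2.39, 3.14, 3.14, 3.14, 3.14, 3.14].

### API

Orientations are given as a rotation vector (axis times angle).
In Python, from bench import status, eyes, r gives the robot as it stands.
- The arm moves only by the shell command python3 -m crank 'ROWS' [OPENING] [FORCE]. ROWS is JSON, a list of rows, each a list of 6 numbers: the shift along the tool's x, y, z normalised to -1 to 1, where 1 is 0.02 m, then the turn, a rotation vector about the tool's x, y, z normalised to -1 to 1, where 1 is 45 degrees. A call has 1 to 12 rows; each row shifts and turns the commanded pose from where the row before left it, along the tool's axes as they then stand; what a row does not reach is not made up. A row lasts 1/10 s, in which the tool goes at most 50 mm and 8.59 degrees, less where a joint would pass 70% of its speed; a pose out of reach is approached as far as the arm can. A call with a number of a shift or a turn outside -1 to 1 is refused whole. A call with a gripper value outside its range is refused whole. OPENING is the opening, from 0 (shut) to 1 (fully open), set as the call begins (- or left out, the last holds). The fingers move at their own pace and stop on an object; FORCE is the grip in N (left out, the last holds). Time passes only in rows, so rows that do not move let the fingers close. It gives the time, the measured TCP pose, the force, the opening and the grip force at its end, in the units of the state.
- status.get_obs(): the state, without advancing time (a new reading comes with each control period).
- eyes.grab_frame(name): name is "side" or "top" or "wrist"; returns a dict with "image" (420x560x3 uint8, red, green, blue), "depth" (420x560 float32, m along the optical axis (not along the pixel's ray), 0 where there is no reading), "fovy" (degrees; the focal length in pixels is half the picture's height over the tangent of half this angle, whatever the lens; pixels are square), "cx", "cy" (the principal point, pixels), "k1" (the pictures are not rectified: a ray, as slopes to the right and down, at radius r is drawn at 1 + k1 r^2 times it, then the intrinsics apply), "world_to_cam" (4x4, takes a point from world to camera coordinates). Camera axes: x right, y up, looking along -z (the intrinsics and any distortion apply to the point x, -y, -z); pixel columns grow to the right and rows downward; lengths in m; the calibration is good to about 2 mm. A picture is of the moment at which its call begins.
- r.hand_in(): hands the job in; it is judged then, once.
The state is a dict: "clock": time; "joints": joint angles; "qvel": joint speeds; "tau": joint torques, N m; "tcp_pos": TCP position; "orientation": TCP orientation; "contact_force": force on the tool from outside, world axes, zero at the start; "moment": the same for the moment, N m; "grip_width": finger opening in m; "gripper_force": force on a finger pad.
Only numpy, scipy, OpenCV 4.12 (cv2) and the standard library are available. Lean on these libraries where they do the work, as an engineer would, in place of code of your own. Each camera call takes 0.05 s, during which the arm holds its last target. There are 200 camera calls.

### The job

Unscrew the lid of the small pot, lift it off and set it down gently, knob up, flat in the shallow square tray. Then push the tipping bucket beside the pot over past its latch so that the tin lying in it drops into the open pot, and let the bucket swing all the way back; do not touch the tin, and leave everything else where it is.

Things in the scene. Friction and masses are not known exactly. Their poses are not given: they have to be found in the camera images.
- loader: Fixed fixture on a dark base plate (160 x 255 x 8 mm): an aluminium pot with a screw neck and, beside it, a spring-loaded tipping bucket on two posts. Origin on the table under the pot's axis; z up, +y points level from the pot towards the bucket, x along the bucket's axle.
- mouth (a point): Centre of the pot's mouth at rim height, 88 mm above the table, on the pot's axis. The pot's body is 132 mm across up to 48 mm above the table; the neck is 108 mm across (120 mm over the thread), 100 mm inside; its inner floor is 14 mm above the table.
- axle (a point): Middle of the bucket's axle: loader (x, y, z) = (0, 112, 80) mm. At rest the bucket spans loader y = 92 to 154 mm, x = -45 to 45 mm, floor at z = 155 mm, a 5 mm lip on the pot's side keeping the tin in. Outer face of its back wall at y = 154 mm, topped by an upright push plate (60 mm wide, 4 mm thick) up to z = 230 mm. Posts end at z = 98 mm. Behind the back wall is free space.
- bucket (a joint): Tipping angle of the bucket, rad: 0 at rest, grows as its top goes towards the pot and down over the mouth, stop at 1.15. A return spring (0.22 N m at 0, 0.51 at 1.15) drives it back; a spring latch adds about 0.1 N m between 0.02 and 0.15 (peak there). Pushing at the plate takes 2 to 5 N. The tin rolls over the lip at about 0.55 to 0.8. Let go, the bucket swings back by itself, through the latch, to 0.
- push_plate (a point): On the outer face (away from the pot) of the bucket's push plate, mid-width, 215 mm above the table at rest, 15 mm below the plate's top edge. It moves with the bucket on a circle about the axle: push towards the pot (loader -y) and follow it round.
- lid: The pot's lid: a white round cap 134 mm across, 44 mm high, with a sealing plug inside and a black round upright knob on top, 46 mm across, 60 mm high (44 to 104 mm above the lid's lower edge). About 0.4 kg. Origin at the centre of its lower edge, z up through the knob. Screwed on, the lower edge is 53 mm above the table.
- lid_grip (a point): On the lid's axis, 86 mm above its lower edge, 18 mm below the knob's top: where to grip. Right-hand thread: unscrew anticlockwise seen from above; the lid rises 10 mm a turn and is free after 1.25 to 1.35 turns (2 mm vertical play, under 1 mm sideways). Turning takes under 1 N m. Once free, lift it 40 mm more to clear the neck.
- tray: Fixed shallow square steel tray for the lid, 180 x 180 mm, rim 14 mm high, 4 mm walls, dark rubber floor 6 mm above the table (inside 172 x 172 mm). Origin on the table under its centre. It may change places with the round basket.
- tin: Plain tin, 50 mm across, 64 mm long, 0.16 kg, lying across the bucket. Origin at its centre, x along its axis.
- basket: Bystander: fixed round wire basket full of tins, 160 mm across, 75 mm high; origin under its centre.
- tin_a: Bystander: loose upright tin, 50 mm across, 64 mm high; origin under its centre. Leave it.
- tin_b: Bystander: the same kind of tin, upright. Leave it.
- bowl: Bystander: loose terracotta bowl, 150 mm across, 60 mm high; origin under its centre. Leave it.
- jar: Bystander: loose glass jar, 72 mm across, 100 mm high; origin under its centre. Leave it.
- spatula: Bystander: loose spatula, 200 mm long, lying on the table. Leave it.
Not all that is in view belongs to the job. Leave any purple look-alike of the lid alone.

How it is judged:
On the way, in this order (a step that is already met when the one before it is completed fails the run):
1. the lid is unscrewed and lifted clear of the neck (z of lid in the frame of loader above 0.09 m), for 0.1 s.
2. the lid lies flat, knob up, in the tray, let go (horizontal distance between lid and tray below 0.03 m and z of lid in the frame of tray below 0.012 m and angle between lid's own z axis and vertical below 0.08 rad and contact force between the fingers and lid below 0.1 N), for 0.2 s.
3. the tin is in the pot (horizontal distance between tin and mouth below 0.04 m and z of tin in the frame of loader below 0.075 m), for 0.2 s.
At the end, for the whole second after the job is handed in: The tin lies inside the pot (its centre within 40 mm of the pot's axis and less than 75 mm above the table) at rest; the lid lies knob up and flat on the tray's floor (centre within 30 mm of the tray's centre, tilt under 0.08 rad) at rest; the bucket is back at its rest (below 0.08 rad) (all of step 3 and horizontal distance between lid and tray below 0.03 m and z of lid in the frame of tray below 0.012 m and angle between lid's own z axis and vertical below 0.08 rad and value of joint bucket below 0.08 rad and linear speed of each of tin, lid below 0.03 m/s); the robot touches nothing.
It fails at once if the robot touched the tin (contact force between any of the fingers, the arm and tin above 0.5 N).
It fails at once if the lid was dropped or slammed onto the tray (contact force between lid and tray above 60 N).
It fails at once if a bystander was pushed aside by more than 30 mm (distance of any of tin_a, tin_b, bowl, jar, spatula from where it was at the start of the episode above 0.03 m).
It also fails if it takes over 72 s, if anything falls off the work surface, if the arm or the gripper's body presses on something with over 40 N, if the wrist force passes 120 N, or if a joint passes its speed limit or range.

## Working session

There is one attempt and no reset: what is moved stays moved. The work goes in short steps, Python scripts to look and compute and a shell command to move; the robot and the scene stay as the last step left them, time stands still between calls to the robot, and variables do not carry over. Pictures are saved under pics/ and viewed, at most 10 in all, crops included, and the job is handed in when it is done.

```bash
ls; mkdir -p pics
cat > h.py <<'E'
import numpy as np, cv2
from scipy.spatial.transform import Rotation as R
def K(f):
    h,w=f["image"].shape[:2]; fl=h/2/np.tan(np.radians(f["fovy"])/2); return fl
def slopes(f,u,v):
    fl=K(f); M=np.array([[fl,0,f["cx"]],[0,fl,f["cy"]],[0,0,1]])
    p=cv2.undistortPoints(np.array([[[u,v]]],float),M,np.array([f["k1"],0,0,0.]))[0,0]
    return p
def ray(f,u,v):
    a,b=slopes(f,u,v); T=np.linalg.inv(f["world_to_cam"])
    return T[:3,3], T[:3,:3]@np.array([a,-b,-1.])
def atdepth(f,u,v,d=None):
    o,q=ray(f,u,v); d=f["depth"][int(round(v)),int(round(u))] if d is None else d
    return o+q*d
def atz(f,u,v,z):
    o,q=ray(f,u,v); return o+q*(z-o[2])/q[2]
def cloud(f):
    h,w=f["depth"].shape; uu,vv=np.meshgrid(np.arange(w),np.arange(h)); fl=K(f)
    M=np.array([[fl,0,f["cx"]],[0,fl,f["cy"]],[0,0,1]])
    p=cv2.undistortPoints(np.stack([uu,vv],-1).reshape(-1,1,2).astype(float),M,np.array([f["k1"],0,0,0.])).reshape(h,w,2)
    d=f["depth"]; c=np.stack([p[...,0]*d,-p[...,1]*d,-d],-1); T=np.linalg.inv(f["world_to_cam"])
    return c@T[:3,:3].T+T[:3,3]
def project(f,P):
    W=f["world_to_cam"]; c=W[:3,:3]@np.asarray(P,float)+W[:3,3]; s=np.array([c[0],-c[1]])/-c[2]
    s=s*(1+f["k1"]*(s@s)); return s*K(f)+[f["cx"],f["cy"]]
E
python3 - <<'E'
from h import *; from bench import status,eyes,r
import pickle
F={n:eyes.grab_frame(n) for n in("side","top","wrist")}; pickle.dump(F,open("f0.pkl","wb"))
for n,f in F.items():
    print(n,f["fovy"],f["cx"],f["cy"],f["k1"],np.linalg.inv(f["world_to_cam"]).round(3).tolist())
    if n!="wrist":cv2.imwrite(f"pics/{n}0.png",cv2.resize(f["image"][...,::-1],(800,600)))
print(status.get_obs(),r.grip_point_offset)
E
```

```text
pics
side 43.238426582221145 270.54301336074445 215.50611129966651 -0.133874782869405 [[0.949, 0.234, -0.209, 0.198], [-0.314, 0.731, -0.606, -0.815], [0.011, 0.641, 0.767, 1.199], [0.0, 0.0, 0.0, 1.0]]
top 49.61345362381195 283.7869213141625 211.0179023295909 -0.08317388874755838 [[-0.093, 0.975, -0.2, 0.222], [-0.996, -0.092, 0.013, 0.059], [-0.005, 0.201, 0.98, 1.443], [0.0, 0.0, 0.0, 1.0]]
wrist 64.99296629287291 281.6569438635734 207.16249223356476 0.0026580241104544574 [[0.255, -0.914, -0.315, 0.091], [0.967, 0.24, 0.084, 0.673], [-0.002, -0.326, 0.945, 0.373], [0.0, 0.0, 0.0, 1.0]]
{'clock': 0.15, 'joints': array([-1.42110118,  0.47758417,  0.02235932,  1.55620595, -0.01153365,
        1.10926776, -0.08309008]), 'qvel': array([ 9.84291698e-04, -2.71297799e-04,  2.66005119e-05, -4.22066201e-03,
        4.13882914e-04,  1.08588429e-03,  4.65751059e-04]), 'tau': array([ 3.03439454e-03, -5.96925259e+01,  1.61031816e+00, -2.81491327e+01,
        1.26953842e-02,  6.59446014e-03, -1.83238973e-05]), 'tcp_pos': array([0.17198116, 0.6522691 , 0.23057452]), 'orientation': array([-4.03807149e-01, -3.11542643e+00,  2.09449408e-03]), 'contact_force': array([ 0.21592874,  0.07073163, -0.91193982]), 'moment': array([-0.05900593,  0.02350747,  0.01482001]), 'gripper_force': 0.0, 'grip_width': 0.08532975350162293} 0.0187
```

View pics/top0.png

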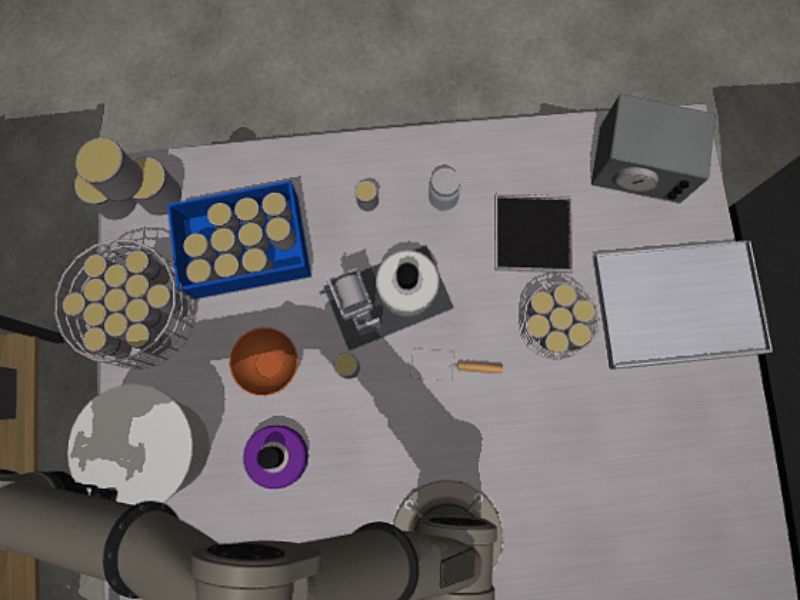

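View pics/side0.png

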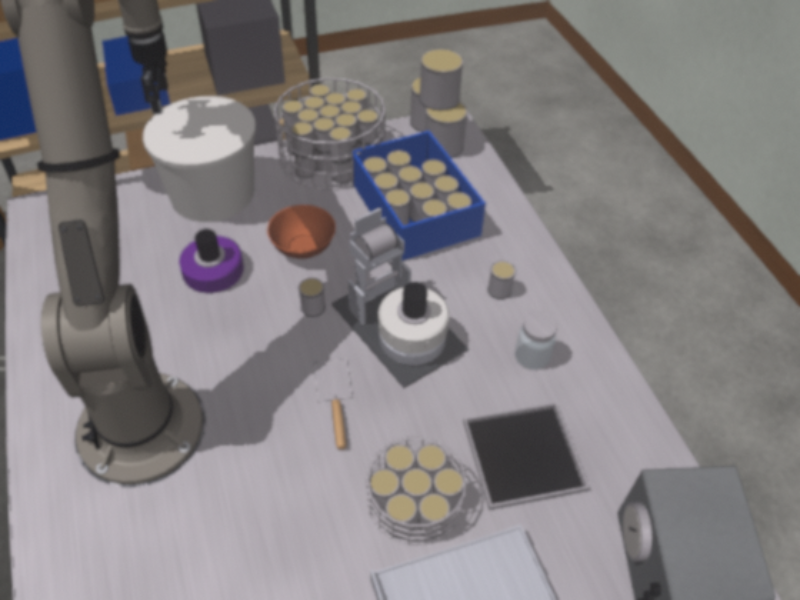

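The top view (800x600) shows the white lid with its black knob at (407,280) on the dark plate and the bucket at (352,292). The dark square tray is at (534,232) and the round basket at (558,315). Things I could take for the lid or tray:
- The purple look-alike lid at (275,457), the big white drum at (130,447) and the jar at (445,187) could pass for the lid.
- The large grey tray at (682,303) and the blue bin at (240,237) could pass for the tray.

I choose the white lid at (407,280) and the small dark tray at (534,232). The side view agrees, with the lid at (413,320) and the tray at (526,455).

Run:
```python
from h import *; import pickle
F=pickle.load(open("f0.pkl","rb"))
def circ(P):
    A=np.c_[2*P[:,:2],np.ones(len(P))]; s=np.linalg.lstsq(A,(P[:,:2]**2).sum(1),rcond=None)[0]
    return s[:2],np.sqrt(s[2]+s[0]**2+s[1]**2)
c0=atdepth(F["top"],407*.7,280*.7); print("knob pt",c0.round(3))
t0=atdepth(F["top"],534*.7,232*.7); print("tray pt",t0.round(3), atdepth(F["side"],526*.7,455*.7).round(3))
for n in("top","side"):
    f=F[n]; C=cloud(f); im=f["image"].astype(int); ok=f["depth"]>0; near=ok&(np.hypot(C[...,0]-c0[0],C[...,1]-c0[1])<.09)
    k=near&(C[...,2]>.14)&(im.max(-1)<70)&(np.hypot(C[...,0]-c0[0],C[...,1]-c0[1])<.05)
    w=near&(im.min(-1)>140)&(C[...,2]>.09)&(C[...,2]<.103)
    print(n,"knob",k.sum(),C[k].mean(0).round(4),np.percentile(C[k][:,2],[5,50,95]).round(3),cv2.minEnclosingCircle((C[k][:,:2]*1000).astype(np.float32)))
    print("  lid",w.sum(),cv2.minEnclosingCircle((C[w][:,:2]*1000).astype(np.float32)),np.median(C[w][:,2]))
    # tray
    t=ok&(np.hypot(C[...,0]-t0[0],C[...,1]-t0[1])<.12)&(im.max(-1)<60)&(C[...,2]<.03)
    print("  tray",t.sum(),cv2.minAreaRect((C[t][:,:2]*1000).astype(np.float32)),np.median(C[t][:,2]))
    # base plate
    b=ok&(np.hypot(C[...,0]-c0[0],C[...,1]-c0[1])<.28)&(im.max(-1)<85)&(C[...,2]<.016)&(C[...,2]>.004)
    m=cv2.morphologyEx(b.astype(np.uint8),cv2.MORPH_OPEN,np.ones((3,3))); nl,L,st,_=cv2.connectedComponentsWithStats(m)
    i=1+np.argmax(st[1:,4]); b=m>0
    print("  plate",st[i],cv2.minAreaRect((C[b][:,:2]*1000).astype(np.float32)))
    # bucket high
    h=ok&(np.hypot(C[...,0]-c0[0],C[...,1]-c0[1])<.22)&(np.hypot(C[...,0]-c0[0],C[...,1]-c0[1])>.06)&(C[...,2]>.205)&(C[...,2]<.25)
    Q=C[h]; print("  plate-top",h.sum(),Q.mean(0).round(4),cv2.minAreaRect((Q[:,:2]*1000).astype(np.float32)),Q[:,2].max())
f=F["top"]; a=f["image"][140:270,200:330][...,::-1]; b=F["side"]["image"][130:290,210:370][...,::-1]
cv2.imwrite("pics/crop1.png",np.hstack([cv2.resize(a,(400,400),interpolation=3),cv2.resize(b,(400,400),interpolation=3)]))
```

```text
knob pt [0.53  0.034 0.154]
tray pt [ 0.652 -0.273  0.005] [ 0.652 -0.275  0.007]
top knob 193 [0.5424 0.0337 0.1551] [0.149 0.155 0.16 ] ((543.9251708984375, 33.5972785949707), 23.42975616455078)
  lid 1025 ((543.818603515625, 33.63399124145508), 66.28065490722656) 0.096099885249596
  tray 2400 ((651.742431640625, -271.64312744140625), (170.7203826904297, 168.67416381835938), 82.97258758544922) 0.0053806348890032
  plate [260 214  19  20 186] ((557.695556640625, -8.57257080078125), (157.9997100830078, 436.90753173828125), 17.186004638671875)
  plate-top 85 [0.5044 0.1646 0.2159] ((503.5265808105469, 161.30137634277344), (60.676666259765625, 42.93595886230469), 14.57638168334961) 0.2342661337907963
side knob 202 [0.5416 0.0265 0.1536] [0.142 0.155 0.159] ((542.1414184570312, 31.05653190612793), 22.922943115234375)
  lid 981 ((543.3642578125, 30.350914001464844), 67.54679107666016) 0.09597805339246035
  tray 3236 ((650.1521606445312, -268.5801086425781), (159.02435302734375, 160.05467224121094), 82.12783813476562) 0.005580292107606577
  plate [256 209  10  18  94] ((562.0604858398438, -12.740753173828125), (145.25990295410156, 445.72845458984375), 22.085426330566406)
  plate-top 185 [0.5007 0.1712 0.2164] ((504.85601806640625, 158.35382080078125), (63.45328903198242, 50.24980163574219), 15.945701599121094) 0.23307808713438705
```

View pics/crop1.png

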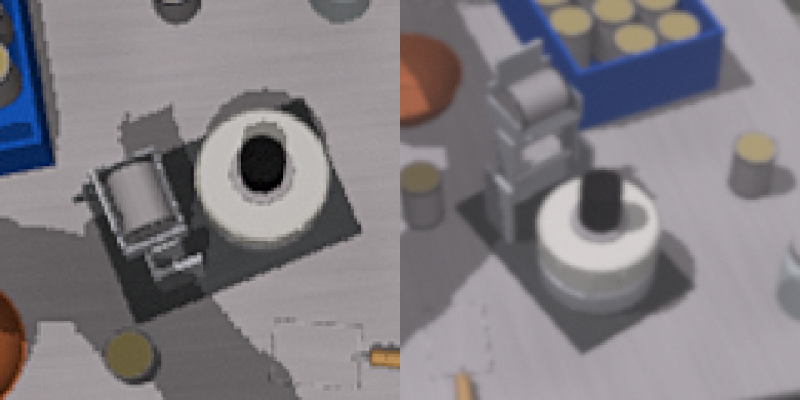

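The close crop confirms the choice: white cap and black knob at (263,165), on the pot, on the dark plate, with the bucket and tin at (137,195). Measured from both views, the lid axis is at about (0.5435, 0.032), the knob top at 0.157 and the lid top at 0.096. Heights and sizes match the text. The tray is at (0.651, -0.270) and the loader yaw is about 16 degrees. I'm moving now, raising first.

```bash
python3 -m crank '[[-1,-0.98,-1,0,0,0],[-1,-0.98,-1,0,0,0],[-1,-0.98,-1,0,0,0],[-1,-0.98,-1,0,0,0],[-1,-0.98,0,0,0,0],[-1,-0.98,0,0,0,0],[-1,-0.98,0,0,0,0],[-1,-0.98,0,0,0,0],[-1,-0.98,0,0,0,0],[-1,-0.98,0,0,0,0],[-1,-0.98,0,0,0,0],[-1,-0.98,0,0,0,0]]' 1 60; python3 -m crank '[[-1,-0.98,0,0,0,0],[-1,-0.98,0,0,0,0],[-1,-0.98,0,0,0,0],[-1,-0.98,0,0,0,0],[-1,-0.98,0,0,0,0],[-1,-0.98,0,0,0,0],[-1,-0.98,0,0,0,0],[-1,-0.98,0,0,0,0],[-1,-0.98,0,0,0,0],[-1,-0.98,0,0,0,0],[-1,-0.98,0,0,0,0],[-1,-0.98,0,0,0,0]]'; python3 -m crank '[[-0.8,-0.7,0,0,0,0],[-0.7,-0.5,0,0,0,0],[0,0,0,0,0,0]]'
python3 - <<'E'
from h import *; from bench import status,eyes
o=status.get_obs();M=R.from_rotvec(o["orientation"]).as_matrix(); print(o["clock"],o["joints"].round(3),o["tcp_pos"].round(4)); print(M.round(3))
print("to lid, tool axes /0.02:",(M.T@(np.array([.5435,.032,.12])-o["tcp_pos"])/.02).round(2))
E
```

```text
clock: 1.35
tcp_pos: [0.3446, 0.3628, 0.3112]
orientation: [-0.404, -3.115, 0.0]
contact_force: [0.1, -0.3, -0.1]
grip_width: 0.0853
gripper_force: 0.0
clock: 2.55
tcp_pos: [0.5165, 0.0744, 0.3112]
orientation: [-0.404, -3.115, -0.0]
contact_force: [1.0, -0.3, 0.9]
grip_width: 0.0854
gripper_force: 0.0
clock: 2.85
tcp_pos: [0.5399, 0.0422, 0.3111]
orientation: [0.41, 3.114, -0.002]
contact_force: [-0.3, -0.7, 0.0]
grip_width: 0.0853
gripper_force: 0.0
2.85 [-0.605  0.192  0.483  1.801 -0.095  1.172  1.216] [0.5399 0.0422 0.3111]
[[-0.966  0.259  0.   ]
 [ 0.259  0.966 -0.001]
 [-0.    -0.001 -1.   ]]
to lid, tool axes /0.02: [-0.3  -0.43  9.56]
```

```bash
python3 -m crank '[[-0.3,-0.43,0,0,0,0],[0,0,0.9,0,0,0.19],[0,0,0.9,0,0,0.19],[0,0,0.9,0,0,0.19],[0,0,0,0,0,0.19],[0,0,0,0,0,0.19],[0,0,0,0,0,0.19],[0,0,0,0,0,0.19],[0,0,0,0,0,0.19],[0,0,0,0,0,0.19],[0,0,0,0,0,0.19],[0,0,0,0,0,0]]'
python3 - <<'E'
from h import *; from bench import status,eyes
o=status.get_obs();M=R.from_rotvec(o["orientation"]).as_matrix(); print(o["clock"],o["joints"].round(3),o["tcp_pos"].round(4)); print(M.round(3))
f=eyes.grab_frame("wrist"); C=cloud(f); im=f["image"].astype(int); ok=f["depth"]>0
d=np.hypot(C[...,0]-.5435,C[...,1]-.032)
k=ok&(d<.045)&(im.max(-1)<80)&(C[...,2]>.14)&(C[...,2]<.17); w=ok&(d<.09)&(im.min(-1)>130)&(C[...,2]>.085)&(C[...,2]<.106)
for n,m in(("knob",k),("lid",w)):
    if m.sum(): print(n,m.sum(),cv2.minEnclosingCircle((C[m][:,:2]*1000).astype(np.float32)),np.percentile(C[m][:,2],[5,50,95]).round(4))
im=f["image"][...,::-1].copy()
for P in([.5435,.032,.157],[.5435,.032,.097]): cv2.circle(im,tuple(int(x) for x in project(f,P)),3,(0,255,0),-1)
cv2.imwrite("pics/w1.png",im)
E
```

```text
clock: 4.05
tcp_pos: [0.5424, 0.0354, 0.2572]
orientation: [-2.411, -2.013, 0.0]
contact_force: [-1.6, -0.2, 0.4]
grip_width: 0.0856
gripper_force: 0.0
4.05 [-0.783  0.281  0.741  1.878 -0.216  1.064 -0.136] [0.5424 0.0354 0.2572]
[[ 0.178  0.984 -0.   ]
 [ 0.984 -0.178  0.   ]
 [ 0.    -0.    -1.   ]]
knob 2655 ((544.4846801757812, 34.29062271118164), 22.758804321289062) [0.1494 0.1567 0.1578]
lid 9333 ((544.5147705078125, 33.69380187988281), 67.5798110961914) [0.095  0.0968 0.0982]
```

View pics/w1.png

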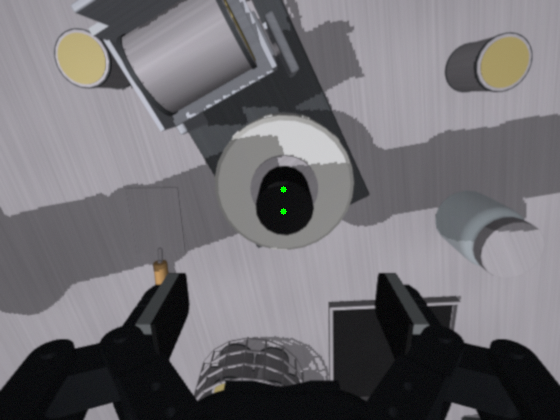

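The wrist view shows the knob at (285,200), and the projected lid axis falls on it. The wrist, top and side fits agree within about 2 mm, so I take the axis as (0.544, 0.0335). A plus turn lowers joint 7, so unscrewing raises it. I'm winding it down while descending.

```bash
python3 -m crank '[[-0.08,0.1,0.4,0,0,0.19],[0,0,0.4,0,0,0.19],[0,0,0.4,0,0,0.19],[0,0,0.4,0,0,0.19],[0,0,0.4,0,0,0.19],[0,0,0.4,0,0,0.19],[0,0,0.4,0,0,0.19],[0,0,0.4,0,0,0.19],[0,0,0.4,0,0,0.19],[0,0,0.4,0,0,0.19],[0,0,0.4,0,0,0.19],[0,0,0.4,0,0,0.19]]'
python3 - <<'E'
from h import *; from bench import status,eyes
o=status.get_obs();M=R.from_rotvec(o["orientation"]).as_matrix(); print(o["clock"],o["joints"].round(3),o["tcp_pos"].round(4)); print(M.round(3))
print("to lid, tool axes /0.02:",(M.T@(np.array([.544,.0335,.12])-o["tcp_pos"])/.02).round(2))
E
```

```text
clock: 5.3
tcp_pos: [0.5443, 0.0333, 0.1608]
orientation: [-3.078, 0.624, 0.001]
contact_force: [0.5, 0.6, -0.4]
grip_width: 0.0855
gripper_force: 0.0
5.3 [-0.964  0.576  1.086  1.983 -0.627  0.967 -1.534] [0.5443 0.0333 0.1608]
[[ 0.921 -0.39  -0.   ]
 [-0.39  -0.921  0.001]
 [-0.001 -0.    -1.   ]]
to lid, tool axes /0.02: [-0.02 -0.    2.04]
```

```bash
python3 -m crank '[[-0.02,0,0.5,0,0,0],[0,0,0.5,0,0,0],[0,0,0.5,0,0,0],[0,0,0.54,0,0,0],[0,0,0,0,0,0]]'; python3 -m crank '[[0,0,0,0,0,0],[0,0,0,0,0,0],[0,0,0,0,0,0],[0,0,0,0,0,0],[0,0,0,0,0,0]]' 0 70
```

```text
clock: 5.8
tcp_pos: [0.5431, 0.033, 0.1191]
orientation: [3.079, -0.621, -0.004]
contact_force: [0.2, -0.1, -0.4]
grip_width: 0.0852
gripper_force: 0.0
clock: 6.3
tcp_pos: [0.5447, 0.0331, 0.1211]
orientation: [-3.079, 0.623, -0.002]
contact_force: [0.4, 1.1, 5.3]
grip_width: 0.0449
gripper_force: 70.7
```

```bash
python3 -m crank '[[0,0,-0.012,0,0,-0.19],[0,0,-0.012,0,0,-0.19],[0,0,-0.012,0,0,-0.19],[0,0,-0.012,0,0,-0.19],[0,0,-0.012,0,0,-0.19],[0,0,-0.012,0,0,-0.19],[0,0,-0.012,0,0,-0.19],[0,0,-0.012,0,0,-0.19],[0,0,-0.012,0,0,-0.19],[0,0,-0.012,0,0,-0.19],[0,0,-0.012,0,0,-0.19],[0,0,-0.012,0,0,-0.19]]'; python3 -c "
from bench import status; o=status.get_obs(); print(o['joints'].round(3),o['moment'].round(2))"
```

```text
clock: 7.5
tcp_pos: [0.5443, 0.0343, 0.1238]
orientation: [-2.406, -2.018, -0.003]
contact_force: [1.6, 3.6, 0.7]
grip_width: 0.0447
gripper_force: 72.4
[-0.603  0.442  0.545  1.993 -0.322  0.789 -0.046] [ 1.12 -0.   -0.15]
```

```bash
python3 -m crank '[[0,0,-0.012,0,0,-0.19],[0,0,-0.012,0,0,-0.19],[0,0,-0.012,0,0,-0.19],[0,0,-0.012,0,0,-0.19],[0,0,-0.012,0,0,-0.19],[0,0,-0.012,0,0,-0.19],[0,0,-0.012,0,0,-0.19],[0,0,-0.012,0,0,-0.19],[0,0,-0.012,0,0,-0.19],[0,0,-0.012,0,0,-0.19],[0,0,-0.012,0,0,-0.19],[0,0,-0.012,0,0,-0.19]]'; python3 -m crank '[[0,0,-0.012,0,0,-0.19],[0,0,-0.012,0,0,-0.19],[0,0,-0.012,0,0,-0.19],[0,0,-0.012,0,0,-0.19],[0,0,-0.012,0,0,-0.19],[0,0,-0.012,0,0,-0.19]]';python3 -c "
from bench import status; o=status.get_obs(); print(o['joints'].round(3),o['moment'].round(2))"
```

```text
clock: 8.7
tcp_pos: [0.5434, 0.0334, 0.1265]
orientation: [0.07, -3.14, -0.002]
contact_force: [-2.3, 3.6, 3.8]
grip_width: 0.0444
gripper_force: 73.4
clock: 9.3
tcp_pos: [0.5436, 0.0338, 0.128]
orientation: [1.423, -2.8, -0.003]
contact_force: [-2.7, 1.3, 5.1]
grip_width: 0.0447
gripper_force: 73.1
[-0.096  0.393 -0.099  1.957  0.051  0.794  2.288] [ 0.51  0.81 -0.71]
```

```bash
python3 -m crank '[[0,0,-0.012,0,0,-0.19],[0,0,-0.012,0,0,-0.19],[0,0,-0.012,0,0,-0.19],[0,0,0,0,0,0]]'; python3 -m crank '[[0,0,0,0,0,0],[0,0,0,0,0,0],[0,0,0,0,0,0],[0,0,0,0,0,0.19],[0,0,0,0,0,0.19],[0,0,0,0,0,0.19],[0,0,0,0,0,0.19],[0,0,0,0,0,0.19],[0,0,0,0,0,0.19],[0,0,0,0,0,0.19],[0,0,0,0,0,0.19],[0,0,0,0,0,0.19]]' 0.85; python3 -m crank '[[0,0,0,0,0,0.19],[0,0,0,0,0,0.19],[0,0,0,0,0,0.19],[0,0,0,0,0,0.19],[0,0,0,0,0,0.19],[0,0,0,0,0,0.19],[0,0,0,0,0,0.19],[0,0,0,0,0,0.19],[0,0,0,0,0,0.19],[0,0,0,0,0,0.19],[0,0,0,0,0,0.19],[0,0,0,0,0,0.19]]'
python3 - <<'E'
from h import *; from bench import status,eyes
o=status.get_obs(); print(o['joints'].round(3),o['moment'].round(2)); M=R.from_rotvec(o["orientation"]).as_matrix()
print((M.T@(np.array([.544,.0335,.129])-o["tcp_pos"])/.02).round(2))
f=eyes.grab_frame("top");C=cloud(f); im=f["image"].astype(int); d=np.hypot(C[...,0]-.544,C[...,1]-.0335)
w=(f["depth"]>0)&(d<.07)&(im.min(-1)>140)&(C[...,2]>.08)&(C[...,2]<.12); print(w.sum(),np.median(C[w][:,2]))
E
```

```text
clock: 9.7
tcp_pos: [0.5442, 0.0326, 0.1288]
orientation: [-2.006, 2.417, -0.001]
contact_force: [0.1, -2.0, 4.8]
grip_width: 0.0446
gripper_force: 73.3
clock: 10.9
tcp_pos: [0.544, 0.0331, 0.1282]
orientation: [0.053, -3.141, 0.0]
contact_force: [1.4, 0.0, -0.7]
grip_width: 0.0726
gripper_force: 0.0
clock: 12.1
tcp_pos: [0.544, 0.0332, 0.1283]
orientation: [2.418, 2.005, -0.0]
contact_force: [-0.3, 0.3, -0.2]
grip_width: 0.0725
gripper_force: 0.0
[-0.599  0.434  0.539  1.99  -0.306  0.797 -0.071] [ 0.04 -0.02 -0.02]
[ 0.01 -0.   -0.03]
20 0.1008284085403579
```

```bash
python3 -m crank '[[0,0,0,0,0,0.19],[0,0,0,0,0,0.19],[0,0,0,0,0,0.19],[0,0,0,0,0,0.19],[0,0,0,0,0,0.19],[0,0,0,0,0,0.19],[0,0,0,0,0,0]]'; python3 -m crank '[[0,0,0,0,0,0],[0,0,0,0,0,0],[0,0,0,0,0,0],[0,0,0,0,0,0],[0,0,0,0,0,0]]' 0 70;  python3 -m crank '[[0,0,-0.012,0,0,-0.19],[0,0,-0.012,0,0,-0.19],[0,0,-0.012,0,0,-0.19],[0,0,-0.012,0,0,-0.19],[0,0,-0.012,0,0,-0.19],[0,0,-0.012,0,0,-0.19],[0,0,-0.012,0,0,-0.19],[0,0,-0.012,0,0,-0.19],[0,0,-0.012,0,0,-0.19],[0,0,-0.012,0,0,-0.19],[0,0,-0.012,0,0,-0.19],[0,0,-0.012,0,0,-0.19]]';python3 -c "
from bench import status; o=status.get_obs(); print(o['joints'].round(3),o['moment'].round(2))"
```

```text
clock: 12.85
tcp_pos: [0.544, 0.0333, 0.1282]
orientation: [3.044, 0.773, -0.001]
contact_force: [-0.1, -0.6, 0.3]
grip_width: 0.0725
gripper_force: 0.0
clock: 13.35
tcp_pos: [0.5442, 0.0331, 0.1286]
orientation: [-3.045, -0.773, -0.0]
contact_force: [-0.9, 0.7, 4.8]
grip_width: 0.0447
gripper_force: 71.0
clock: 14.55
tcp_pos: [0.5451, 0.0327, 0.1316]
orientation: [1.294, 2.86, 0.002]
contact_force: [2.1, 0.1, -0.9]
grip_width: 0.0447
gripper_force: 72.1
[-0.423  0.397  0.311  1.976 -0.167  0.79   0.704] [ 0.14 -0.25 -0.2 ]
```

```bash
python3 -m crank '[[0,0,-0.012,0,0,-0.19],[0,0,-0.012,0,0,-0.19],[0,0,-0.012,0,0,-0.19],[0,0,-0.012,0,0,-0.19],[0,0,-0.012,0,0,-0.19],[0,0,-0.012,0,0,-0.19],[0,0,-0.012,0,0,-0.19],[0,0,-0.012,0,0,-0.19],[0,0,-0.012,0,0,-0.19],[0,0,-0.012,0,0,-0.19],[0,0,-0.012,0,0,-0.19],[0,0,-0.012,0,0,-0.19]]';python3 -c "
from bench import status; o=status.get_obs(); print(o['joints'].round(3),o['moment'].round(2))"
```

```text
clock: 15.75
tcp_pos: [0.5442, 0.0343, 0.1343]
orientation: [-1.425, 2.799, 0.003]
contact_force: [-1.0, 2.5, 2.2]
grip_width: 0.0444
gripper_force: 72.5
[-0.095  0.385 -0.101  1.952  0.05   0.807  2.29 ] [ 0.99  0.36 -0.46]
```

```bash
python3 -m crank '[[0,0,-0.012,0,0,-0.19],[0,0,-0.012,0,0,-0.19],[0,0,-0.012,0,0,-0.19],[0,0,-0.1,0,0,0],[0,0,-0.1,0,0,0],[0,0,-0.1,0,0,0]]';python3 -c "
from bench import status; o=status.get_obs(); print(o['joints'].round(3),o['moment'].round(2),o['contact_force'].round(1))"
```

```text
clock: 16.35
tcp_pos: [0.5438, 0.0336, 0.1404]
orientation: [2.002, -2.421, -0.002]
contact_force: [0.4, 4.1, -6.1]
grip_width: 0.0451
gripper_force: 72.1
[-0.016  0.382 -0.198  1.942  0.098  0.827  2.686] [ 1.28 -0.34 -0.03] [ 0.4  4.1 -6.1]
```

The lid is free: the vertical force of -6 N is about its weight, and no torque is left. I'm lifting it.

```bash
python3 -m crank '[[0,0,-0.4,0,0,0],[0,0,-0.8,0,0,0],[0,0,-1,0,0,0],[0,0,-1,0,0,0],[0,0,-1,0,0,0],[0,0,-0.6,0,0,0],[0,0,0,0,0,0]]'
python3 - <<'E'
from h import *; from bench import status,eyes
o=status.get_obs(); M=R.from_rotvec(o["orientation"]).as_matrix(); print(o["joints"].round(2),o["contact_force"].round(1)); print(M.round(3))
print((M.T@(np.array([.651,-.270,.236])-o["tcp_pos"])/.02).round(2))
for n in("top","side"):
    f=eyes.grab_frame(n);C=cloud(f); im=f["image"].astype(int); d=np.hypot(C[...,0]-.544,C[...,1]-.0335)
    w=(f["depth"]>0)&(d<.1)&(im.min(-1)>125)&(C[...,2]>.17)&(C[...,2]<.235); print(w.sum(),np.percentile(C[w][:,2],[5,50,95]).round(3),cv2.minEnclosingCircle((C[w][:,:2]*1000).astype(np.float32)))
    cv2.imwrite(f"pics/l_{n}.png",f["image"][...,::-1])
f=eyes.grab_frame("side"); C=cloud(f); im=f["image"].astype(int)
t=(f["depth"]>0)&(np.hypot(C[...,0]-.651,C[...,1]+.27)<.13)&(im.max(-1)<60)&(C[...,2]<.03)
print(cv2.minAreaRect((C[t][:,:2]*1000).astype(np.float32)))
E
```

```text
clock: 17.05
tcp_pos: [0.5449, 0.0323, 0.2386]
orientation: [-2.001, 2.419, -0.004]
contact_force: [0.5, 0.8, -4.5]
grip_width: 0.0444
gripper_force: 73.1
[-0.    0.27 -0.21  1.85  0.06  1.03  2.72] [ 0.5  0.8 -4.5]
[[-0.188 -0.982  0.003]
 [-0.982  0.188 -0.001]
 [ 0.    -0.003 -1.   ]]
[13.85 -8.05  0.16]
498 [0.207 0.213 0.218] ((536.1861572265625, 51.350772857666016), 63.10368728637695)
1285 [0.186 0.212 0.216] ((534.3848876953125, 44.68206787109375), 86.02200317382812)
((650.3197021484375, -268.5692443847656), (157.78970336914062, 158.74244689941406), 83.123779296875)
```

View pics/l_side.png

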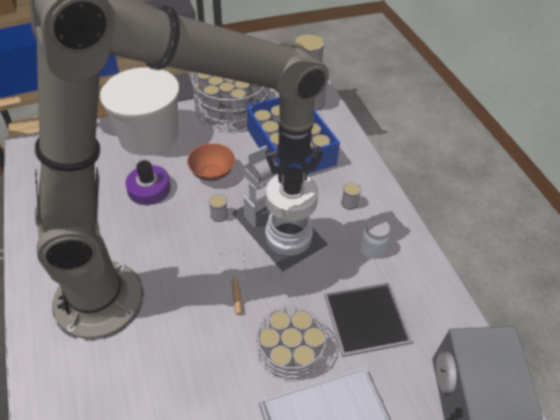

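The side view shows the lid held clear at (290,197), the open pot below it at (288,235) and the tray at (368,318). Joint 7 is near its end, so I turn back before going right.

```bash
python3 -m crank '[[0,0,0,0,0,0.19],[0,0,0,0,0,0.19],[0,0,0,0,0,0.19],[0,0,0,0,0,0.19],[0,0,0,0,0,0.19],[0,0,0,0,0,0.19],[0,0,0,0,0,0.19],[0,0,0,0,0,0]]'
python3 - <<'E'
from h import *; from bench import status,eyes
o=status.get_obs(); M=R.from_rotvec(o["orientation"]).as_matrix(); print(o["joints"].round(2),M.round(3))
print((M.T@(np.array([.651,-.270,.236])-o["tcp_pos"])/.02).round(2))
E
```

```text
clock: 18.0
tcp_pos: [0.5433, 0.0329, 0.2356]
orientation: [0.528, -3.094, 0.0]
contact_force: [0.5, 0.4, -4.0]
grip_width: 0.0447
gripper_force: 73.0
[-0.14  0.26 -0.04  1.86  0.01  1.02  1.72] [[-0.943 -0.331 -0.003]
 [-0.331  0.943 -0.001]
 [ 0.003  0.    -1.   ]]
[ -0.06 -16.07  -0.02]
```

```bash
python3 -m crank '[[0,-0.5,0,0,0,0],[0,-0.9,0,0,0,0],[0,-1,0,0,0,0],[0,-1,0,0,0,0],[0,-1,0,0,0,0],[0,-1,0,0,0,0],[0,-1,0,0,0,0],[0,-1,0,0,0,0],[0,-1,0,0,0,0],[0,-1,0,0,0,0],[0,-1,0,0,0,0],[0,-1,0,0,0,0]]'; python3 -m crank '[[0,-1,0,0,0,0],[0,-1,0,0,0,0],[0,-1,0,0,0,0],[0,-1,0.4,0,0,0],[0,-0.6,0.8,0,0,0],[0,-0.1,1,0,0,0],[0,0,1,0,0,0],[0,0,1,0,0,0],[0,0,0.8,0,0,0],[0,0,0.5,0,0,0],[0,0,0,0,0,0]]'
python3 - <<'E'
from h import *; from bench import status,eyes
o=status.get_obs(); M=R.from_rotvec(o["orientation"]).as_matrix(); print(o["joints"].round(2),M.round(3))
print((M.T@(np.array([.651,-.270,.0755])-o["tcp_pos"])/.02).round(2))
for n in("top","side"):
    f=eyes.grab_frame(n);C=cloud(f); im=f["image"].astype(int); d=np.hypot(C[...,0]-.651,C[...,1]+.27)
    w=(f["depth"]>0)&(d<.1)&(im.min(-1)>125)&(C[...,2]>o["tcp_pos"][2]-.04)&(C[...,2]<o["tcp_pos"][2]+.01); print(w.sum(),np.percentile(C[w][:,2],[5,50,95]).round(4))
E
```

```text
clock: 19.2
tcp_pos: [0.6197, -0.1839, 0.2362]
orientation: [0.534, -3.095, -0.0]
contact_force: [0.3, -0.6, -4.7]
grip_width: 0.0442
gripper_force: 73.0
clock: 20.3
tcp_pos: [0.65, -0.2702, 0.1245]
orientation: [0.53, -3.093, -0.003]
contact_force: [-0.9, 0.8, -5.1]
grip_width: 0.0444
gripper_force: 73.0
[ 0.26  0.63  0.07  1.57 -0.05  0.95  2.25] [[-0.943 -0.333 -0.004]
 [-0.333  0.943  0.001]
 [ 0.003  0.002 -1.   ]]
[-0.06 -0.01  2.45]
492 [0.0946 0.1    0.1048]
1403 [0.0901 0.101  0.1061]
```

```bash
python3 -m crank '[[-0.06,0,0.5,0,0,0],[0,0,0.6,0,0,0],[0,0,0.5,0,0,0],[0,0,0.3,0,0,0],[0,0,0.15,0,0,0],[0,0,0.1,0,0,0],[0,0,0.05,0,0,0],[0,0,0.05,0,0,0],[0,0,0.05,0,0,0]]'; python3 -m crank '[[0,0,0.05,0,0,0],[0,0,0.05,0,0,0]]'
```

```text
clock: 21.3
tcp_pos: [0.6526, -0.2704, 0.0813]
orientation: [-0.53, 3.096, -0.001]
contact_force: [-0.3, -0.5, -5.2]
grip_width: 0.0446
gripper_force: 73.0
clock: 21.5
tcp_pos: [0.6524, -0.2703, 0.079]
orientation: [-0.53, 3.096, -0.0]
contact_force: [-0.8, 0.0, -4.2]
grip_width: 0.0446
gripper_force: 73.0
```

```bash
python3 -m crank '[[0,0,0.06,0,0,0],[0,0,0.06,0,0,0]]';python3 -m crank '[[0,0,0.04,0,0,0],[0,0,0.04,0,0,0]]'
```

```text
clock: 21.7
tcp_pos: [0.6523, -0.2703, 0.0764]
orientation: [-0.53, 3.097, 0.0]
contact_force: [0.3, 0.2, -4.4]
grip_width: 0.0442
gripper_force: 73.0
clock: 21.9
tcp_pos: [0.6523, -0.2703, 0.0748]
orientation: [0.53, -3.096, -0.0]
contact_force: [-0.6, 0.0, -4.4]
grip_width: 0.044
gripper_force: 73.0
```

```bash
python3 -m crank '[[0,0,0.04,0,0,0],[0,0,0.04,0,0,0]]';python3 -m crank '[[0,0,0.04,0,0,0],[0,0,0.0,0,0,0]]'
```

```text
clock: 22.1
tcp_pos: [0.6524, -0.2705, 0.0743]
orientation: [-0.529, 3.096, 0.0]
contact_force: [-3.4, 1.5, 8.5]
grip_width: 0.0444
gripper_force: 74.2
clock: 22.3
tcp_pos: [0.6524, -0.2705, 0.0743]
orientation: [-0.529, 3.096, 0.0]
contact_force: [-3.9, 0.5, 8.4]
grip_width: 0.0446
gripper_force: 74.6
```

```bash
python3 -m crank '[[0,0,0,0,0,0],[0,0,0,0,0,0],[0,0,0,0,0,0],[0,0,0,0,0,0],[0,0,-0.4,0,0,0],[0,0,-1,0,0,0],[0,0,-1,0,0,0],[0,0,-1,0,0,0],[0,0,-1,0,0,0],[0,0,-1,0,0,0],[0,0,-1,0,0,0],[0,0,-1,0,0,0]]' 1; python3 -m crank '[[0,0,-1,0,0,0],[0,0,-1,0,0,0],[0,0,-1,0,0,0]]' 0
python3 - <<'E'
from h import *; from bench import status,eyes
import pickle
o=status.get_obs(); M=R.from_rotvec(o["orientation"]).as_matrix(); print(o["joints"].round(2),M.round(3))
F={n:eyes.grab_frame(n) for n in("top","side")}; pickle.dump(F,open("f1.pkl","wb"))
for n,f in F.items():
    C=cloud(f); im=f["image"].astype(int); ok=f["depth"]>0
    w=ok&(np.hypot(C[...,0]-.651,C[...,1]+.27)<.1)&(im.min(-1)>120)&(C[...,2]>.042)&(C[...,2]<.058); print(n,"lid",w.sum(),np.percentile(C[w][:,2],[5,50,95]).round(4),cv2.minEnclosingCircle((C[w][:,:2]*1000).astype(np.float32)))
    A=np.c_[C[w][:,:2],np.ones(w.sum())]; print(np.linalg.lstsq(A,C[w][:,2],rcond=None)[0].round(3))
    d=np.hypot(C[...,0]-.503,C[...,1]-.17)
    h=ok&(d<.07)&(C[...,2]>.212)&(C[...,2]<.24); Q=C[h]; c=Q.mean(0); u,s,v=np.linalg.svd((Q-c)[:,:2]); print("  plate",h.sum(),c.round(4),np.degrees(np.arctan2(v[0,1],v[0,0])).round(1),(s/np.sqrt(len(Q))).round(4),Q[:,2].max())
a=F["top"]["image"][130:270,200:340][...,::-1]; b=F["side"]["image"][110:270,220:380][...,::-1]
cv2.imwrite("pics/crop2.png",np.hstack([cv2.resize(a,(400,400),interpolation=3),cv2.resize(b,(400,400),interpolation=3)]))
E
```

```text
clock: 23.5
tcp_pos: [0.6524, -0.2703, 0.222]
orientation: [-0.53, 3.096, -0.0]
contact_force: [0.6, 0.7, 0.5]
grip_width: 0.0854
gripper_force: 0.0
clock: 23.8
tcp_pos: [0.6523, -0.2703, 0.282]
orientation: [-0.53, 3.096, -0.0]
contact_force: [-0.3, -0.4, 0.3]
grip_width: 0.0438
gripper_force: 0.0
[ 0.25  0.49  0.08  1.42 -0.04  1.23  2.25] [[-0.943 -0.333  0.001]
 [-0.333  0.943 -0.   ]
 [-0.    -0.    -1.   ]]
top lid 910 [0.0444 0.0492 0.0547] ((650.1808471679688, -272.9608459472656), 66.29209899902344)
[-0.    -0.004  0.048]
  plate 37 [0.4985 0.1792 0.2277] -163.1 [0.0181 0.0013] 0.23178254232557505
side lid 1445 [0.0445 0.0495 0.0545] ((650.54345703125, -273.69366455078125), 68.25150299072266)
[0.003 0.016 0.052]
  plate 111 [0.4986 0.1772 0.2224] -161.8 [0.0178 0.002 ] 0.236002778961378
```

View pics/crop2.png

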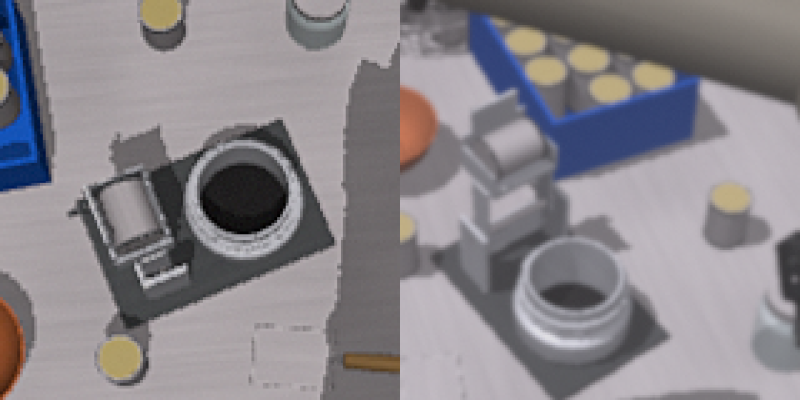

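The crop shows the open pot at (245,200) on the left and the bucket with tin at (125,215). The push plate's middle is at about (0.4985, 0.178) with its top near 0.232, and the yaw is 17.2 degrees. That puts it at loader y = 152 mm, as described. The lid is flat in the tray, about 3 mm off centre. I'm turning the closed fingers so their flat side faces the plate.

```bash
python3 -m crank '[[0,0,-0.1,0,0,0.186],[0,0,-0.1,0,0,0.186],[0,0,-0.1,0,0,0.186],[0,0,-0.1,0,0,0.186],[0,0,-0.1,0,0,0.186],[0,0,-0.1,0,0,0.186],[0,0,-0.1,0,0,0.186],[0,0,-0.1,0,0,0.186],[0,0,-0.1,0,0,0.186],[0,0,-0.1,0,0,0.186],[0,0,-0.1,0,0,0.186],[0,0,0,0,0,0]]'
cat > go.py <<'E'
from h import *; from bench import status
import sys
o=status.get_obs(); M=R.from_rotvec(o["orientation"]).as_matrix(); a=np.radians(17.2); yh=np.array([-np.sin(a),np.cos(a),0]); xh=np.array([np.cos(a),np.sin(a),0])
O=np.array([.544,.0335,0]); y,z=map(float,sys.argv[1:3]); p=o["tcp_pos"]
print(o["clock"],o["joints"].round(2)); print(M.round(3)); print("tcp loader",((p-O)@xh).round(4),((p-O)@yh).round(4),p[2].round(4),"F_y",(o["contact_force"]@yh).round(1))
print("rows to",y,z,(M.T@(O+yh*y+[0,0,z]-p)/.02).round(2))
E
python3 go.py .2 .302
```

```text
clock: 25.1
tcp_pos: [0.6522, -0.27, 0.3019]
orientation: [-1.862, -2.53, 0.001]
contact_force: [-0.6, -0.0, -0.2]
grip_width: 0.0002
gripper_force: 0.0
25.1 [ 0.02  0.51  0.43  1.41 -0.21  1.27  0.77]
[[-0.297  0.955 -0.001]
 [ 0.955  0.297 -0.   ]
 [ 0.    -0.001 -1.   ]]
tcp loader 0.0136 -0.322 0.3019 F_y 0.2
rows to 0.2 0.302 [26.1  -0.64  0.  ]
```

```bash
python3 -m crank '[[0.5,-0.3,0,0,0,0],[1,-0.34,0,0,0,0],[1,0,0,0,0,0],[1,0,0,0,0,0],[1,0,0,0,0,0],[1,0,0,0,0,0],[1,0,0,0,0,0],[1,0,0,0,0,0],[1,0,0,0,0,0],[1,0,0,0,0,0],[1,0,0,0,0,0],[1,0,0,0,0,0]]'; python3 -m crank '[[1,0,0,0,0,0],[1,0,0,0,0,0],[1,0,0,0,0,0],[1,0,0,0,0,0],[1,0,0,0,0,0],[1,0,0,0,0,0],[1,0,0,0,0,0],[1,0,0,0,0,0],[1,0,0,0,0,0],[1,0,0,0,0,0],[1,0,0,0,0,0],[1,0,0,0,0,0]]';python3 -m crank '[[1,0,0,0,0,0],[1,0,0,0,0,0],[0.6,0,0,0,0,0],[0,0,0,0,0,0]]'; python3 go.py .2 .207
```

```text
clock: 26.3
tcp_pos: [0.5709, -0.0538, 0.3021]
orientation: [-1.855, -2.535, 0.0]
contact_force: [-0.4, -0.9, 0.4]
grip_width: 0.0001
gripper_force: 0.0
clock: 27.5
tcp_pos: [0.4994, 0.1751, 0.3022]
orientation: [1.855, 2.535, -0.0]
contact_force: [-0.3, 0.2, -1.0]
grip_width: 0.0
gripper_force: 0.0
clock: 27.9
tcp_pos: [0.4836, 0.2257, 0.3022]
orientation: [-1.854, -2.536, 0.0]
contact_force: [0.8, 0.3, -0.5]
grip_width: 0.0001
gripper_force: 0.0
27.9 [-0.71  0.18  0.19  1.82 -0.04  1.15 -0.21]
[[-0.303  0.953 -0.001]
 [ 0.953  0.303  0.   ]
 [ 0.    -0.    -1.   ]]
tcp loader -0.0009 0.2015 0.3022 F_y 0.0
rows to 0.2 0.207 [-0.08  0.04  4.76]
```

```bash
python3 -m crank '[[-0.08,0.04,0.7,0,0,0],[0,0,1,0,0,0],[0,0,1,0,0,0],[0,0,1,0,0,0],[0,0,0.7,0,0,0],[0,0,0.36,0,0,0],[-0.4,0,0,0,0,0],[-0.4,0,0,0,0,0],[-0.4,0,0,0,0,0],[-0.2,0,0,0,0,0],[-0.1,0,0,0,0,0],[-0.1,0,0,0,0,0]]'; python3 go.py .16 .207; python3 -m crank '[[-0.1,0,0,0,0,0],[-0.1,0,0,0,0,0],[-0.1,0,0,0,0,0]]'; python3 go.py .16 .207
```

```text
clock: 29.1
tcp_pos: [0.4953, 0.1923, 0.2076]
orientation: [1.861, 2.531, 0.001]
contact_force: [0.3, 0.7, -0.2]
grip_width: 0.0001
gripper_force: 0.0
29.1 [-0.65  0.27  0.2   1.94 -0.06  0.94 -0.12]
[[-0.298  0.954  0.   ]
 [ 0.954  0.298  0.   ]
 [ 0.     0.001 -1.   ]]
tcp loader 0.0005 0.1661 0.2076 F_y 0.6
rows to 0.16 0.207 [-0.3  -0.02  0.03]
clock: 29.4
tcp_pos: [0.497, 0.1874, 0.2076]
orientation: [-1.859, -2.532, -0.002]
contact_force: [-0.8, 2.6, 1.9]
grip_width: -0.0001
gripper_force: 1.5
29.4 [-0.64  0.27  0.2   1.94 -0.07  0.94 -0.11]
[[-0.299  0.954  0.   ]
 [ 0.954  0.299  0.001]
 [ 0.001  0.001 -1.   ]]
tcp loader 0.0006 0.1609 0.2076 F_y 2.7
rows to 0.16 0.207 [-0.05 -0.03  0.03]
```

Contact with the plate at fingertip loader y of about 0.163. I'm following the arc at about 0.5 rad/s.

```bash
python3 -m crank '[[-0.33,0,-0.07,0,0,0],[-0.33,0,-0.07,0,0,0],[-0.33,0,-0.07,0,0,0],[-0.33,0,-0.07,0,0,0],[-0.33,0,0,0,0,0],[-0.33,0,0,0,0,0],[-0.33,0,0,0,0,0],[-0.33,0,0,0,0,0],[-0.33,0,0.06,0,0,0],[-0.33,0,0.06,0,0,0],[-0.33,0,0.06,0,0,0],[-0.33,0,0.06,0,0,0]]'; python3 go.py .06 .199; python3 -m crank '[[-0.31,0,0.12,0,0,0],[-0.31,0,0.12,0,0,0],[-0.31,0,0.12,0,0,0],[-0.31,0,0.12,0,0,0],[-0.28,0,0.18,0,0,0],[-0.28,0,0.18,0,0,0],[-0.28,0,0.18,0,0,0],[0,0,0,0,0,0],[0,0,0,0,0,0]]'; python3 go.py .03 .19
python3 - <<'E'
from h import *; from bench import eyes
f=eyes.grab_frame("side"); g=eyes.grab_frame("top")
cv2.imwrite("pics/p1.png",np.hstack([cv2.resize(g["image"][130:270,200:340][...,::-1],(400,400),interpolation=3),cv2.resize(f["image"][110:270,220:380][...,::-1],(400,400),interpolation=3)]))
E
```

```text
clock: 30.6
tcp_pos: [0.5207, 0.1105, 0.2079]
orientation: [-1.861, -2.531, 0.0]
contact_force: [0.6, 2.3, 0.1]
grip_width: 0.0001
gripper_force: 0.6
30.6 [-0.53  0.27  0.24  1.93 -0.08  0.95  0.05]
[[-0.298  0.954 -0.   ]
 [ 0.954  0.298  0.   ]
 [ 0.    -0.    -1.   ]]
tcp loader 0.0005 0.0804 0.2079 F_y 2.0
rows to 0.06 0.199 [-1.02 -0.03  0.44]
clock: 31.5
tcp_pos: [0.533, 0.0711, 0.1877]
orientation: [-1.861, -2.531, 0.0]
contact_force: [-1.6, 1.6, 2.8]
grip_width: -0.0003
gripper_force: 1.4
31.5 [-0.46  0.3   0.25  1.94 -0.1   0.91  0.15]
[[-0.298  0.955 -0.   ]
 [ 0.955  0.298 -0.   ]
 [-0.    -0.    -1.   ]]
tcp loader 0.0006 0.0392 0.1877 F_y 2.0
rows to 0.03 0.19 [-0.46 -0.03 -0.12]
```

View pics/p1.png

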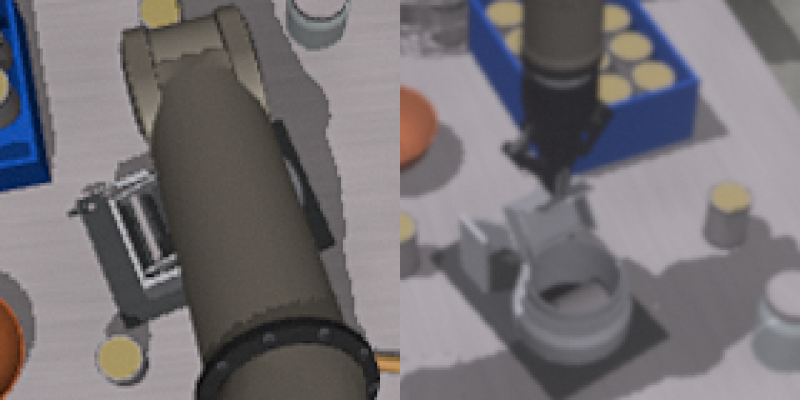

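The right crop shows the bucket tipped with the fingers behind its plate at (560,190), and the tin lying in the pot at (585,290). I'm retreating along the arc so the bucket follows back.

```bash
python3 -m crank '[[0.4,0,-0.26,0,0,0],[0.4,0,-0.26,0,0,0],[0.42,0,-0.18,0,0,0],[0.42,0,-0.18,0,0,0],[0.45,0,-0.12,0,0,0],[0.45,0,-0.08,0,0,0],[0.45,0,-0.06,0,0,0],[0.45,0,-0.02,0,0,0],[0.45,0,0,0,0,0],[0.45,0,0.02,0,0,0],[0.45,0,0.05,0,0,0],[0.45,0,0.08,0,0,0]]'; python3 -m crank '[[0.45,0,0.08,0,0,0],[0.45,0,0,0,0,0],[0.5,0,0,0,0,0],[0.7,0,0,0,0,0],[0.8,0,0,0,0,0],[0.8,0,0,0,0,0],[0,0,-0.6,0,0,0],[0,0,-1,0,0,0],[0,0,-1,0,0,0],[0,0,-1,0,0,0],[0,0,-0.5,0,0,0],[0,0,0,0,0,0]]'; python3 go.py .2 .27
python3 - <<'E'
from h import *; from bench import eyes
f=eyes.grab_frame("side"); g=eyes.grab_frame("top")
for n,f_ in(("top",g),("side",f)):
    C=cloud(f_); im=f_["image"].astype(int); ok=f_["depth"]>0
    w=ok&(np.hypot(C[...,0]-.651,C[...,1]+.27)<.1)&(im.min(-1)>120)&(C[...,2]>.042)&(C[...,2]<.058); print(n,"lid",w.sum(),np.median(C[w][:,2]),cv2.minEnclosingCircle((C[w][:,:2]*1000).astype(np.float32)))
    d=np.hypot(C[...,0]-.503,C[...,1]-.17)
    h=ok&(d<.05)&(C[...,2]>.212)&(C[...,2]<.238); Q=C[h]; print("plate",h.sum(),Q.mean(0).round(4) if h.sum() else 0)
    p=ok&(np.hypot(C[...,0]-.544,C[...,1]-.0335)<.04)&(C[...,2]<.085); print("in pot z",np.percentile(C[p][:,2],[5,50,95]).round(3))
cv2.imwrite("pics/p2.png",np.hstack([cv2.resize(g["image"][100:310,170:450][...,::-1],(400,300),interpolation=3),cv2.resize(f["image"][110:350,170:430][...,::-1],(400,300),interpolation=3)]))
E
```

```text
clock: 32.8
tcp_pos: [0.5013, 0.1719, 0.2075]
orientation: [-1.861, -2.531, 0.001]
contact_force: [0.5, 2.2, 1.8]
grip_width: 0.0003
gripper_force: 1.0
clock: 34.0
tcp_pos: [0.4807, 0.2418, 0.2902]
orientation: [1.861, 2.529, 0.005]
contact_force: [-0.9, 0.5, 0.8]
grip_width: -0.0002
gripper_force: 0.0
34.0 [-0.74  0.19  0.18  1.82 -0.04  1.12 -0.24]
[[-0.298  0.955  0.003]
 [ 0.955  0.298  0.002]
 [ 0.001  0.003 -1.   ]]
tcp loader 0.0011 0.2177 0.2902 F_y 0.7
rows to 0.2 0.27 [-0.89 -0.06  1.01]
top lid 961 0.04957263577961468 ((650.7697143554688, -271.5981140136719), 67.0164794921875)
plate 36 [0.4992 0.1794 0.2276]
in pot z [0.01  0.053 0.065]
side lid 1455 0.04943590608572457 ((650.6776733398438, -273.838134765625), 68.19900512695312)
plate 113 [0.4983 0.1769 0.2222]
in pot z [0.014 0.061 0.066]
```

View pics/p2.png

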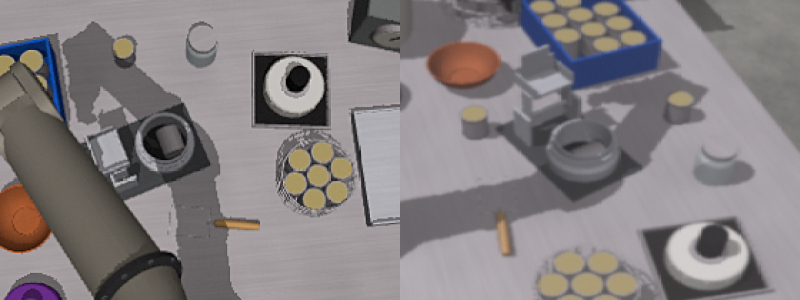

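The tin lies in the pot at (170,140), with its top at about 0.064. The bucket is upright again with its plate where it started. The lid is flat in the tray at (293,88), and the bystanders look undisturbed.

```bash
python3 -c "
from bench import r; print(r.hand_in())"
```

```text
the job is handed in; nothing more can be done
None
```

I handed the job in at about 34 s of the 72 s: the lid is flat, knob up, in the tray, the tin is in the pot and the bucket is back at rest; no verdict was returned.

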